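Set the length stop of a tile bench by handwheel and load a tile

ROBOT

A 6-joint arm with a two-finger parallel gripper is mounted at the origin on the work surface. World frame = base frame: x ahead of the robot, y to its left, z up, the work surface at z = 0. Lengths are in m, angles in rad, forces in N, time in s.
With the tool pointing down it reaches from about 0.35 to 0.925 m from the base axis. Payload 6.4 kg.
Tool frame: the origin (TCP) lies at the very end of the fingers, on their centre line; the grasp point (between the pads) lies 19 mm behind it; y points along the fingers, z is the direction in which the jaws open and shut, and the axes are right-handed (so a half turn about y gives the same grasp; the last joint's range is limited). The gripper opens to 94 mm and grips with 3 to 60 N. Pads are 16 mm wide; open, the fingers measure 119 mm over their backs; the gripper's body (75 mm by 177 mm) begins 78 mm behind the grasp point.
Start: joints at [1.102, 0.245, 1.558, -0, 1.339, -0.174], TCP at [0.189, 0.622, 0.205] pointing down, gripper open.
Joint ranges: [-3.13, 3.13], [-1.02, 2.26], [0.13, 2.54], [-0.95, 4.09], [0.21, 2.88], [-2.74, 2.74]. Speed limits (rad/s): [2.57, 2.57, 3.14, 3.14, 3.14, 3.14].

INTERFACE

Orientations are given as a rotation vector (axis times angle).
In Python, from rig import r, vision gives the robot as it stands.
- The arm moves only by the tool step_arm, never from a script. Its argument "moves" is one flat list of numbers, 5 for each row, row after row: the shift along the world's x, y, z in cm, then the turn about the world's z in rad, then the closure, from -1 (fully open) to 1 (shut). In form: [x, y, z, yaw, claw, x, y, z, yaw, claw, ...]. A call has exactly 10 rows; each row is the pose to reach, as a shift and turn from the pose commanded when the call began; what a row does not reach only later rows make up. A row lasts 1/12 s, in which the tool goes at most 41.7 mm and 7.16 degrees, less where a joint would pass 70% of its speed; a pose out of reach is approached as far as the arm can. A call with a gripper value outside its range is refused whole. The fingers move at their own pace and stop on an object; "force" is the grip in N (left out, the last holds). Time passes only in rows, so rows that repeat a pose let the fingers close, or fill a call up. It gives the time, the measured TCP pose, the force and the opening at its end, in the units of the state.
- r.observe(): the state, without advancing time (a new reading comes with each control period).
- vision.get_image(name): name is "scene" or "top" or "wrist"; returns a dict with "pixels" (480x640x3 uint8, red, green, blue), "mtx" (3x3 intrinsics, pixels), "rvec" (rotation vector, rad) and "tvec" (3), from world to camera coordinates, as OpenCV has them; the wrist camera has in their place "hand_eye" (4x4, takes a point from camera to tool coordinates, whose origin is the TCP and whose axes are the tool frame's). Camera axes: x right, y down, z forward; pixel columns grow to the right and rows downward; lengths in m; the calibration is good to about 2 mm. A picture is of the moment at which its call begins: read the wrist's pose just before it. There is no depth.
- r.job_done(): hands the job in, once; it reports no verdict.
The state is a dict: "time": time; "joints": joint angles; "dq": joint speeds; "tau": joint torques, N m; "eef_pos": TCP position; "tool_rot": TCP orientation; "wrist_force": force on the tool from outside, world axes, zero at the start; "ft_torque": the same for the moment, N m; "opening": finger opening in m.
Only numpy, scipy, OpenCV 4.12 (cv2) and the standard library are available. Lean on these libraries where they do the work, as an engineer would, in place of code of your own. Each camera call takes 0.05 s, during which the arm holds its last target.

TASK

Swing the orange lock lever free, wind the red handwheel clockwise (seen from above) by its black crank peg until its lost motion is used up and then on for two full turns of the stem itself, so that the yellow fence advances two turns' worth, and swing the lock lever fully back to locked. Then slide the arched tile along the bed until its end rests squarely against the fence. Never wind the stem unless the lock is free, leave everything else on the bench where it is, and let go of everything at the end.

Things in the scene. Friction and masses are not known exactly. Their poses are not given: they have to be found in the camera images.
- jig: Fixed grey length-stop bench, 156 mm wide (x), 525 mm long (y). Origin on the work surface; y runs along the bed from the wheel end to the tile end, x points away from the robot. Bed face 15 mm above the work surface. Steel side rails along y at x +-70.5 mm, 11 mm wide, tops at 32 mm, from y -5 to 250 mm. A blue gearbox under the wheel is 51 mm high, the blue post under the lock lever 45 mm.
- wheel_axis (a point): On the vertical axis of handwheel and stem, at the rim's height, 68 mm above the work surface; x -20, y -185 mm in the jig's frame. The red rim is 112 mm across, its bar 12 mm thick.
- handwheel (a joint): Lost motion of the red handwheel: its angle relative to the stem, rad, growing clockwise seen from above, 0 to 2.1; starts at 0 to 1.1. Turned clockwise, the wheel moves alone (about 1 N at the peg) until this reads 2.1, then carries the stem along. Turned back, it must cross the whole play before the stem follows. Stays where left. The wheel's whole turn is this plus the stem's.
- stem (a joint): Turn of the vertical stem in the wheel's centre, rad, growing clockwise seen from above; 0 at the start (fence home), 12.57 after two turns, end stop at 22. Its dark cap, 48 mm across, top 87 mm above the work surface, has a white radial line that points to jig +y at 0 and turns only with the stem. 12 mm of fence travel per turn. Stiff (6 to 9 N at the peg), self-locking.
- crank_peg (a point): On the axis of the upright black crank peg on the wheel's rim, 98 mm above the work surface. Peg 18 mm in diameter, 50 mm from the wheel axis, standing free from 74 mm (top of the rim) to 118 mm above the work surface. With handwheel and stem both at 0 it lies to jig +y of the axis. It revolves freely on its pin. Closed fingertips can push it round from behind.
- lock_pivot (a point): On the lock lever's vertical pivot, 52 mm above the work surface; x -50, y -75 mm in the jig's frame.
- lock (a joint): Lock lever angle, rad: 0 locked, 1.2 free (both are end stops). It turns counter-clockwise seen from above as it is freed: the knob goes from the tile side towards the wheel side, passing on the robot's side of the pivot. Stays where it is left; 2 to 3 N at the knob moves it.
- lock_knob (a point): On the axis of the upright orange knob at the lock lever's end, 75 mm above the work surface. Knob 20 mm in diameter, 65 mm from the pivot, reaching from 45 to 93 mm above the work surface. Locked it lies at x -101, y -34 mm in the jig's frame, free at about x -106, y -108 mm. It revolves freely. Closed fingertips can push it from either side.
- fence_face (a point): Centre of the face of the yellow fence that looks to jig +y, towards the tile; axes as the jig's. 39 mm above the work surface; face 100 mm wide (x) and 46 mm high, its top 62 mm above the work surface. At home at x 0, y -35 mm in the jig's frame; moves to +y as the stem turns clockwise.
- tile_center (a point): Middle of the loose arched clay tile, 20 mm above its underside; y along its length. 150 mm long, 116 mm wide, crown 43 mm above its underside, 13 mm thick, about 0.5 kg, hollow below. It lies on the bed between the rails, 7 mm play on each side, clear of the fence towards jig +y. Its ends are 75 mm from this point, so it touches the fence when this point is 75 mm from point fence_face.
- tile: The same tile; origin at the centre of its underside, 20 mm below point tile_center, same axes.
- brick: Bystander: loose clay brick 95 x 200 x 55 mm, long along its y; origin under its centre.
- stone: Bystander: loose grey stone block 70 x 160 x 40 mm, long along its y; origin under its centre.
- tile_stack: Bystander: three nested arched tiles, 120 x 165 mm, 70 mm high, as one loose piece; origin under its centre.
- mallet: Bystander: loose hammer-shaped wooden mallet lying along its x; origin under its middle.
- brush: Bystander: loose brush lying along its x; origin under its middle.
- pot: Bystander: loose green cup, 100 mm in diameter, 90 mm high; origin under its centre.
- trowel: Bystander: loose flat smoothing blade with wooden handle, lying along its x; origin under its middle.
Things that resemble listed ones, but are neither listed nor needed, are in the scene too. What is shaped like the tile but green is not meant.

How it is judged:
On the way, in this order (a step that is already met when the one before it is completed fails the run):
1. the lock lever is swung free (value of joint lock above 1.05 rad and value of joint stem below 0.3 rad), for 0.1 s.
2. the wheel's lost motion is taken up clockwise (value of joint lock above 1.05 rad and value of joint handwheel above 1.95 rad), for 0.1 s.
3. the stem has made two full turns (value of joint lock above 1.05 rad and value of joint stem between 11.936 and 13.196 rad), for 0.2 s.
4. the lock lever is back in its locked place, the stem at two turns (value of joint lock below 0.15 rad and value of joint stem between 11.936 and 13.196 rad), for 0.2 s.
5. the tile lies squarely against the fence (y of tile_center in the frame of fence_face between 0.072 and 0.079 m and angle between the y axis of tile_center and the y axis of jig, either way round below 0.07 rad and angle between tile_center's own z axis and vertical below 0.06 rad and z of tile_center in the frame of jig below 0.045 m), for 0.2 s.
At the end, for the whole second after the job is handed in: The stem stands at two full turns within a tenth of a turn (12.57 +- 0.63 rad), the lock lever is within 0.15 rad of locked, and the tile lies flat between the rails, square to the bed within 0.07 rad, its end within 4 mm of the fence's face, all at rest (all of step 4 and all of step 5 and linear speed of tile below 0.01 m/s and velocity of joint stem between -0.05 and 0.05 rad/s); the robot touches nothing.
It fails at once if the stem is wound while the lock is not free (lever below 0.8 rad) (value of joint lock below 0.8 rad and (velocity of joint stem above 0.3 rad/s or velocity of joint stem below -0.3 rad/s)).
It fails at once if a bystander is moved by more than 20 mm (distance of any of brick, stone, tile_stack, mallet, brush, pot, trowel from where it was at the start of the episode above 0.02 m).
It also fails if it takes over 72 s, if anything falls off the work surface, if the arm or the gripper's body presses on something with over 40 N, if the wrist force passes 120 N, or if a joint passes its speed limit or range.

## Working session

There is one attempt and no reset: what is moved stays moved. The work goes in short steps, Python scripts to look and compute and a tool call to move; the robot and the scene stay as the last step left them, time stands still between calls to the robot, and variables do not carry over. Pictures are saved under pics/ and viewed, and the job is handed in when it is done.

Besides the shell and the picture viewer there is one more tool, called after "Call:" as name(argument=value, ...), one argument or row to a line, values as JSON. step_arm: Moves the arm, as the interface text tells. Its arguments: {"type":"object","properties":{"moves":{"type":"array","items":{"type":"number"}},"force":{"type":"number"}},"required":["moves"]}

```bash
ls; mkdir -p pics; python3 - <<'E'
from rig import r, vision
import cv2
print(r.observe())
for n in ["scene","top","wrist"]:
    d=vision.get_image(n); cv2.imwrite(f"pics/{n}0.png",d["pixels"][:,:,::-1])
    print(n,{k:v for k,v in d.items() if k!="pixels"})
E
```

```text
pics
{'time': 0.0, 'joints': array([ 1.10190939e+00,  2.45798632e-01,  1.55901860e+00, -2.68329639e-05,
        1.33867493e+00, -1.74116132e-01]), 'dq': array([ 0.0005798 , -0.00103866, -0.00134748, -0.0016577 , -0.00078784,
       -0.00052951]), 'tau': array([ 3.74936171e-04, -4.15834987e+01, -3.14606166e+01,  6.85405545e-02,
        3.30697792e-02, -1.38525274e-04]), 'eef_pos': array([0.18857361, 0.62141591, 0.20435277]), 'tool_rot': array([-1.56019943,  0.23186695, -0.23096011]), 'wrist_force': array([-0.0173581 ,  0.01605744,  0.49855618]), 'ft_torque': array([-0.01963871, -0.01173825, -0.02798532]), 'opening': 0.09433150786455517}
scene {'mtx': array([[605.04023448,   0.        , 318.96467732],
       [  0.        , 605.04023448, 243.6631831 ],
       [  0.        ,   0.        ,   1.        ]]), 'rvec': array([ 1.55558326,  1.86241417, -0.87330314]), 'tvec': array([ 0.0922081 , -0.2776553 ,  1.96058153])}
top {'mtx': array([[503.05542331,   0.        , 318.96507009],
       [  0.        , 503.05542331, 237.16208337],
       [  0.        ,   0.        ,   1.        ]]), 'rvec': array([ 2.17434354, -2.21864252,  0.09025852]), 'tvec': array([0.01246284, 0.53964219, 1.48126611])}
wrist {'mtx': array([[382.00775661,   0.        , 318.73910611],
       [  0.        , 382.00775661, 239.94904031],
       [  0.        ,   0.        ,   1.        ]]), 'hand_eye': array([[-5.96127140e-04,  9.57651972e-01,  2.87927674e-01,
        -8.50929261e-02],
       [ 5.44554644e-05, -2.87927693e-01,  9.57652150e-01,
        -1.78967561e-01],
       [ 9.99999821e-01,  5.86561673e-04,  1.19492130e-04,
        -1.34475060e-04],
       [ 0.00000000e+00,  0.00000000e+00,  0.00000000e+00,
         1.00000000e+00]])}
```

View pics/scene0.png

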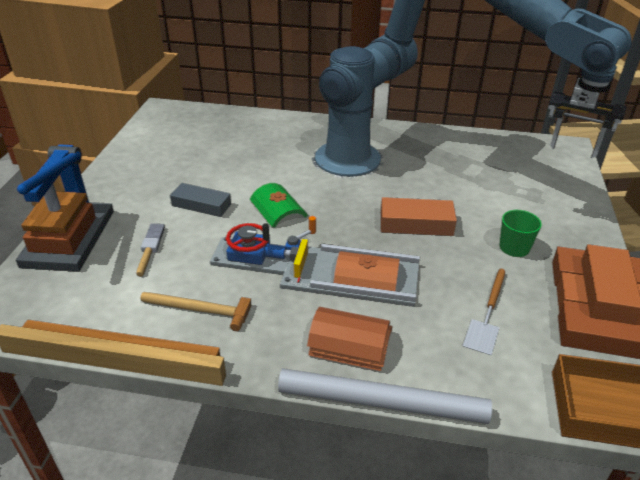

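View pics/top0.png

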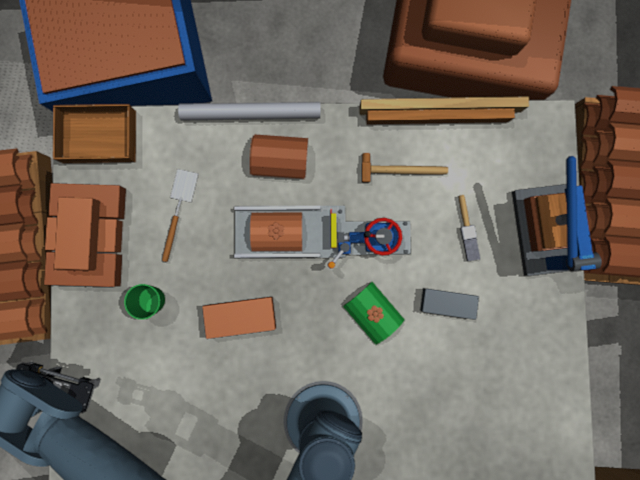

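View pics/wrist0.png

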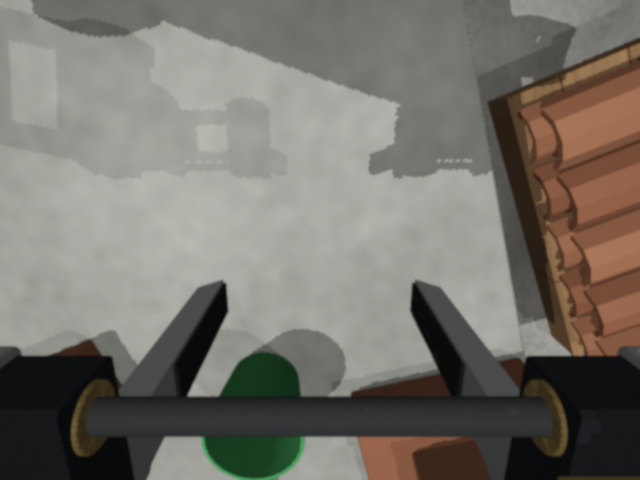

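The top view shows the jig at about (235–410, 205–258). The red wheel is at (383,237), the yellow fence at (334,230) and the orange knob at (331,265). The tile is at (275,231).

```bash
cat > h.py <<'E'
import numpy as np, cv2
from rig import r, vision
from scipy.spatial.transform import Rotation as R
def img(n): return vision.get_image(n)
def ray(d,uv,z):
    """pixel -> world point on plane z"""
    p=cv2.undistortPoints(np.array([[uv]],float),d["mtx"],None)[0,0]
    Rm=cv2.Rodrigues(d["rvec"])[0]; c=-Rm.T@d["tvec"]; v=Rm.T@np.array([p[0],p[1],1])
    return c+v*(z-c[2])/v[2]
def proj(d,P): return cv2.projectPoints(np.array(P,float).reshape(-1,1,3),d["rvec"],d["tvec"],d["mtx"],None)[0][:,0]
def hsv(d): return cv2.cvtColor(d["pixels"],cv2.COLOR_RGB2HSV)
def mask(d,lo,hi,roi=None):
    m=cv2.inRange(hsv(d),np.array(lo),np.array(hi))
    if roi:
        k=np.zeros_like(m); x0,y0,x1,y1=roi; k[y0:y1,x0:x1]=255; m&=k
    return m
def crop(d,roi,f,name):
    x0,y0,x1,y1=roi
    cv2.imwrite(name,cv2.resize(d["pixels"][y0:y1,x0:x1,::-1],None,fx=f,fy=f,interpolation=cv2.INTER_CUBIC))
E
python3 - <<'E'
from h import *
d=img("top"); s=img("scene")
crop(d,(225,190,425,280),4,"pics/topz.png"); crop(s,(200,200,430,310),3,"pics/scz.png")
m=mask(d,(170,150,80),(180,255,255),(340,200,420,270))|mask(d,(0,200,80),(3,255,255),(340,200,420,270))
c=max(cv2.findContours(m,0,2)[0],key=cv2.contourArea)
(e,ax,an)=cv2.fitEllipse(c); print("wheel",e,ax,ray(d,e,.068), cv2.boundingRect(c))
m=mask(d,(22,150,80),(34,255,255),(320,200,350,260)); c=max(cv2.findContours(m,0,2)[0],key=cv2.contourArea); print("fence",cv2.minAreaRect(c),[ray(d,q,.062) for q in cv2.boxPoints(cv2.minAreaRect(c))])
m=mask(d,(5,180,120),(20,255,255),(320,255,345,275)); c=max(cv2.findContours(m,0,2)[0],key=cv2.contourArea); print("knob",cv2.minAreaRect(c),ray(d,cv2.minAreaRect(c)[0],.093))
E
```

```text
wheel (382.39678955078125, 236.09922790527344) (33.23513412475586, 34.62813949584961) [ 0.53598473 -0.18057861  0.068     ] (365, 218, 37, 37)
fence ((333.5, 230.0), (5.0, 34.0), 0.0) [array([ 0.50774518, -0.03179403,  0.062     ]), array([ 0.60643346, -0.03399155,  0.062     ]), array([ 0.60616016, -0.04850335,  0.062     ]), array([ 0.50745689, -0.04624151,  0.062     ])]
knob ((331.0000305175781, 264.5000305175781), (4.949747085571289, 4.949747085571289), 45.0) [ 0.45697668 -0.02941143  0.093     ]
```

View pics/topz.png

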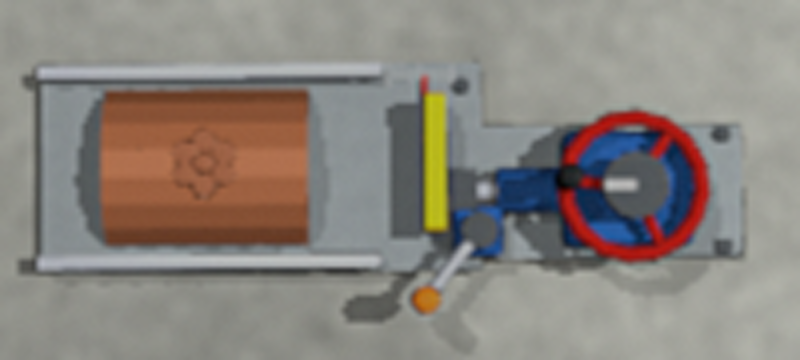

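View pics/scz.png

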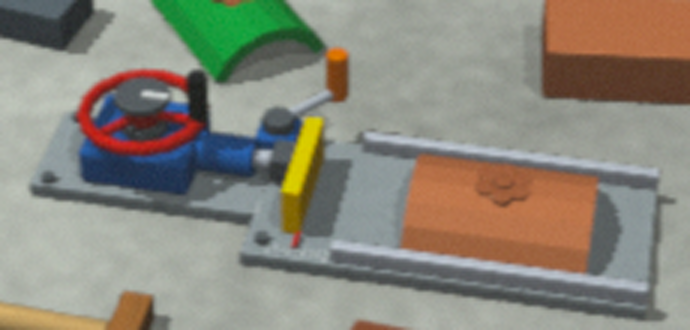

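```bash
python3 - <<'E'
from h import *
d=img("top"); s=img("scene")
# rails: bright pixels, weighted line per rail
hv=hsv(d)
for roi in [(236,203,318,213),(236,250,318,262)]:
    x0,y0,x1,y1=roi; V=hv[y0:y1,x0:x1,2].astype(float); w=np.clip(V-165,0,None)
    yc=(w*np.arange(y0,y1)[:,None]).sum(0)/np.maximum(w.sum(0),1e-6); ok=w.sum(0)>30
    xs=np.arange(x0,x1)[ok]; p=np.polyfit(xs,yc[ok],1)
    a=ray(d,(240,np.polyval(p,240)),.032);b=ray(d,(315,np.polyval(p,315)),.032)
    print("rail",ok.sum(),a,b,"yaw",np.arctan2(a[0]-b[0],a[1]-b[1]))  # x dev per +y
print("peg",ray(d,(225+568/4,190+178/4),.118))
mm=mask(d,(0,90,60),(18,255,255),(240,205,315,258)); c=max(cv2.findContours(mm,0,2)[0],key=cv2.contourArea);b=cv2.minAreaRect(c);print("tile",b,ray(d,b[0],.045)); print(cv2.boundingRect(c))
x,y,w,h=cv2.boundingRect(c); print([ray(d,(x,230),.055),ray(d,(x+w,230),.055)])
# scene knob and wheel
mk=mask(s,(5,200,120),(20,255,255),(300,212,320,236)); c=max(cv2.findContours(mk,0,2)[0],key=cv2.contourArea); print("sc knob",cv2.boundingRect(c),ray(s,cv2.minAreaRect(c)[0],.069))
mk=mask(s,(170,150,80),(180,255,255),(220,220,275,260))|mask(s,(0,220,80),(3,255,255),(220,220,275,260))
c=max(cv2.findContours(mk,0,2)[0],key=cv2.contourArea); e=cv2.fitEllipse(cv2.convexHull(c)); print("sc wheel",e,ray(s,e[0],.068))
o=r.observe(); Rm=R.from_rotvec(o["tool_rot"]).as_matrix(); print(Rm)
g=mask(d,(50,100,40),(75,255,255),(340,275,410,350)); c=max(cv2.findContours(g,0,2)[0],key=cv2.contourArea); print("green",[ray(d,q,.04)[:2] for q in cv2.boxPoints(cv2.minAreaRect(c))])
E
```

```text
rail 77 [0.63066554 0.23328045 0.032     ] [0.62996913 0.0116975  0.032     ] yaw 0.003142849919127792
rail 77 [0.49157453 0.23474218 0.032     ] [0.48816813 0.0145611  0.032     ] yaw 0.015469676731768352
peg [ 0.53806037 -0.13052291  0.118     ]
tile ((275.5, 231.5), (37.0, 51.0), 90.0) [0.55707006 0.12874278 0.045     ]
(250, 213, 52, 38)
[array([0.56209018, 0.20185013, 0.055     ]), array([0.5591665 , 0.05110696, 0.055     ])]
sc knob (309, 217, 6, 10) [ 0.44458542 -0.03535403  0.069     ]
sc wheel ((233.09022521972656, 240.29147338867188), (11.761691093444824, 15.879716873168945), 161.5779266357422) [ 0.55638437 -0.21500454  0.068     ]
[[ 9.56865281e-01 -1.79147331e-04  2.90531929e-01]
 [-2.90531978e-01 -3.89518198e-04  9.56865204e-01]
 [-5.82523736e-05 -9.99999908e-01 -4.24764469e-04]]
green [array([ 0.33654741, -0.06321335]), array([ 0.40627713, -0.149598  ]), array([ 0.2888757 , -0.24520439]), array([ 0.21990613, -0.15877296])]
```

Two checks agree to about 2 mm. The wheel axis, at (0.536, -0.181), puts the jig origin at about (0.558, 0.004) with a yaw of about 0.01. The measured knob position, (0.457, -0.029), matches that prediction. I'll move above the knob.

Call:
step_arm(
  moves=[1.5,-3.6,0,0.03,-0.2,3,-7.2,0,0.06,-0.2,4.5,-10.8,0,0.09,-0.2,6,-14.4,0,0.12,-0.2,7.5,-18,0,0.15,-0.2,9,-21.6,0,0.18,-0.2,10.5,-25.2,0,0.21,-0.2,12,-28.8,0,0.24,-0.2,13.5,-32.4,0,0.27,-0.2,15,-36,0,0.295,-0.2],
  force=25,
)

```text
time: 1.18
eef_pos: [0.3391, 0.2603, 0.2057]
tool_rot: [-1.57, -0.002, 0.001]
wrist_force: [0.8, -0.6, -0.1]
opening: 0.0564
```

Call:
step_arm(
  moves=[1.5,-3.6,0,0,-0.2,3,-7.2,0,0,-0.2,4.5,-10.8,0,0,-0.2,6,-14.4,0,0,-0.2,7.5,-18,0,0,-0.2,9,-21.6,0,0,-0.2,10.5,-25.2,0,0,-0.2,11.7,-29,0,0,-0.2,11.7,-29,0,0,-0.2,11.7,-29,0,0,-0.2],
)

```text
time: 2.02
eef_pos: [0.4561, -0.0296, 0.2055]
tool_rot: [-1.57, 0.003, -0.003]
wrist_force: [-0.5, 0.0, 0.9]
opening: 0.0564
```

```bash
cat >> h.py <<'E'
def wray(d,o,uv,z):
    p=cv2.undistortPoints(np.array([[uv]],float),d["mtx"],None)[0,0]
    T=np.eye(4);T[:3,:3]=R.from_rotvec(o["tool_rot"]).as_matrix();T[:3,3]=o["eef_pos"]
    M=T@d["hand_eye"]; c=M[:3,3]; v=M[:3,:3]@np.array([p[0],p[1],1]); return c+v*(z-c[2])/v[2]
E
python3 - <<'E'
from h import *
o=r.observe(); d=img("wrist"); cv2.imwrite("pics/w1.png",d["pixels"][:,:,::-1])
m=mask(d,(5,180,90),(20,255,255)); c=max(cv2.findContours(m,0,2)[0],key=cv2.contourArea); print(cv2.boundingRect(c))
E
```

```text
(309, 217, 18, 13)
```

View pics/w1.png

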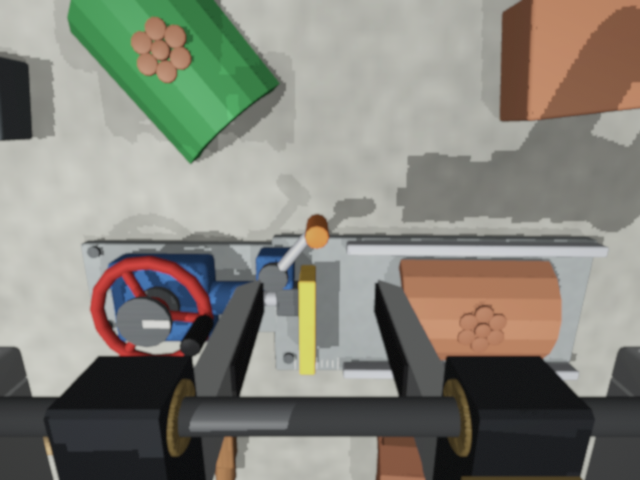

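The wrist view shows the knob top at (317,236), the cap's white line pointing right (jig +y), and the peg top near (190,347).

```bash
python3 - <<'E'
from h import *
o=r.observe(); d=img("wrist")
print("knob",wray(d,o,(317,236),.093))
m=mask(d,(170,150,80),(180,255,255),(80,240,230,360))|mask(d,(0,200,80),(3,255,255),(80,240,230,360))
c=max(cv2.findContours(m,0,2)[0],key=cv2.contourArea)
print("left edge",wray(d,o,(91,303),.068),"right",wray(d,o,(213,305),.068))
print("cap",wray(d,o,(145,321),.087),"peg top",wray(d,o,(188,347),.118))
print("rails",wray(d,o,(350,246),.032),wray(d,o,(600,246),.032),wray(d,o,(345,367),.032),wray(d,o,(575,370),.032))
E
```

```text
knob [ 0.45486891 -0.02951203  0.093     ]
left edge [ 0.52531981 -0.23528759  0.068     ] right [ 0.52743288 -0.12451364  0.068     ]
cap [ 0.53323534 -0.17895556  0.087     ] peg top [ 0.53936097 -0.13210298  0.118     ]
rails [0.48259203 0.00211938 0.032     ] [0.48281881 0.24409966 0.032     ] [ 6.18385990e-01 -1.45110048e-04  3.20000000e-02] [0.62238905 0.24670396 0.032     ]
```

Call:
step_arm(
  moves=[0,0,-3.5,0,-0.2,0,0,-7,0,-0.2,0,0,-10.5,0,-0.2,0,0,-14,0,-0.2,0,0,-14,0,1,0,0,-14,0,1,0,0,-14,0,1,0,0,-14,0,1,0,0,-14,0,1,0,0,-14,0,1],
  force=25,
)

```text
time: 2.95
eef_pos: [0.4579, -0.0306, 0.0679]
tool_rot: [-1.578, -0.006, -0.002]
wrist_force: [0.3, -16.6, 0.1]
opening: 0.02
```

Call:
step_arm(
  moves=[-0.4,-0.6,0,0,1,-0.7,-1.2,0,0,1,-1.2,-2.4,0,0,1,-1.4,-3.7,0,0,1,-1.4,-5.0,0,0,1,-1.1,-6.2,0,0,1,-0.8,-7.0,0,0,1,-0.6,-7.4,0,0,1,-0.6,-7.4,0,0,1,-0.6,-7.4,0,0,1],
)

```text
time: 3.78
eef_pos: [0.4511, -0.1039, 0.0678]
tool_rot: [-1.573, -0.002, -0.002]
wrist_force: [-1.2, -3.1, 9.7]
opening: 0.0196
```

```bash
python3 - <<'E'
from h import *
d=img("top"); crop(d,(300,190,425,300),5,"pics/topz2.png");o=r.observe();print(o["wrist_force"],o["eef_pos"],o["opening"])
E
```

```text
[-1.0172133  -3.01473127  8.82683972] [ 0.45113006 -0.10390202  0.06779333] 0.019441506811959698
```

View pics/topz2.png

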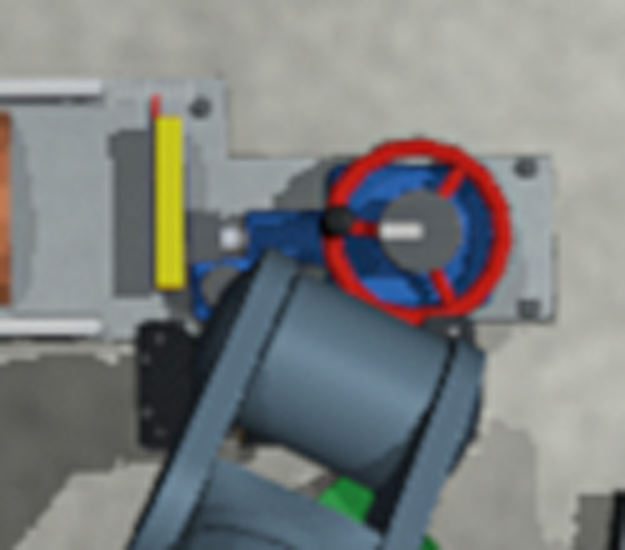

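Call:
step_arm(
  moves=[0,0,0,0,-0.2,0,0,0,0,-0.2,0,0,0,0,-0.2,0,0,0,0,-0.2,0,0,3,0,-0.2,0,0,6,0,-0.2,0,0,9,0,-0.2,2.9,-0.9,9,0,-0.2,5.8,-1.8,9,0,-0.2,8.7,-2.7,9,0,-0.2],
)

```text
time: 4.67
eef_pos: [0.538, -0.1292, 0.1565]
tool_rot: [-1.571, -0.002, -0.001]
wrist_force: [0.4, 0.0, -0.4]
opening: 0.0565
```

```bash
python3 - <<'E'
from h import *
o=r.observe(); d=img("wrist"); cv2.imwrite("pics/w2.png",d["pixels"][:,:,::-1]); print(o["eef_pos"])
E
```

```text
[ 0.53801998 -0.12923722  0.15649081]
```

View pics/w2.png

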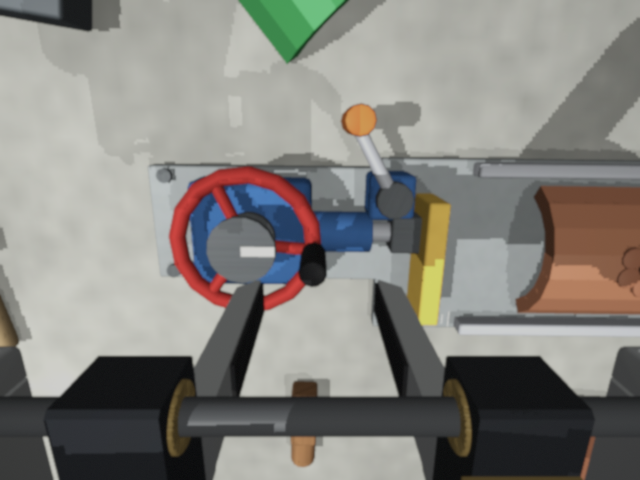

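```bash
python3 - <<'E'
from h import *
o=r.observe(); d=img("wrist")
print("peg",wray(d,o,(314,271),.118),"cap",wray(d,o,(241,250),.087),"knob",wray(d,o,(360,120),.093),"pivot",wray(d,o,(396,199),.055))
m=mask(d,(170,150,80),(180,255,255),(150,160,330,320))|mask(d,(0,200,80),(3,255,255),(150,160,330,320))
c=np.vstack(cv2.findContours(m,0,2)[0]); e=cv2.fitEllipse(cv2.convexHull(c)); print(e,wray(d,o,e[0],.068),cv2.boundingRect(c))
print([wray(d,o,q,.068)[:2] for q in [(169,240),(322,240),(246,166),(246,311)]])
E
```

```text
peg [ 0.54143865 -0.13380325  0.118     ] cap [ 0.53837502 -0.1840047   0.087     ] knob [ 0.45378179 -0.10612094  0.093     ] pivot [ 0.5092006  -0.07384986  0.055     ]
((250.4361572265625, 226.15646362304688), (130.97149658203125, 141.208251953125), 120.81299591064453) [ 0.52659221 -0.18022946  0.068     ] (190, 174, 133, 107)
[array([ 0.53706331, -0.24015045]), array([ 0.53698913, -0.1286132 ]), array([ 0.48378661, -0.18106808]), array([ 0.59436048, -0.1871641 ])]
```

The lever points to its free position, with the knob at (360,120). The peg is at about (0.539, -0.132) after correcting the wrist-camera bias of about 2 mm. I'll grip it next.

Call:
step_arm(
  moves=[0.1,-0.3,-2,0,-0.2,0.1,-0.3,-4,0,-0.2,0.1,-0.3,-6.3,0,-0.2,0.1,-0.3,-6.3,0,-0.2,0.1,-0.3,-6.3,0,1,0.1,-0.3,-6.3,0,1,0.1,-0.3,-6.3,0,1,0.1,-0.3,-6.3,0,1,0.1,-0.3,-6.3,0,1,0.1,-0.3,-6.3,0,1],
  force=40,
)

```text
time: 5.6
eef_pos: [0.5381, -0.1322, 0.0931]
tool_rot: [-1.571, -0.001, -0.0]
wrist_force: [0.9, -2.5, 0.1]
opening: 0.0197
```

```bash
cat > arc.py <<'E'
import sys,numpy as np
t0,step,n=map(float,sys.argv[1:4]); t=t0+step*np.minimum(np.arange(1,11),n)
for a in t: print(round(a,2),np.round([5*(np.sin(a)-np.sin(t0)),5*(np.cos(a)-np.cos(t0))],1))
E
python3 arc.py 0.05 0.22 10
```

```text
0.27 [ 1.1 -0.2]
0.49 [ 2.1 -0.6]
0.71 [ 3.  -1.2]
0.93 [ 3.8 -2. ]
1.15 [ 4.3 -3. ]
1.37 [ 4.6 -4. ]
1.59 [ 4.7 -5.1]
1.81 [ 4.6 -6.2]
2.03 [ 4.2 -7.2]
2.25 [ 3.6 -8.1]
```

Call:
step_arm(
  moves=[1.1,-0.2,0,0,1,2.1,-0.6,0,0,1,3.0,-1.2,0,0,1,3.8,-2.0,0,0,1,4.3,-3.0,0,0,1,4.6,-4.0,0,0,1,4.7,-5.1,0,0,1,4.6,-6.2,0,0,1,4.2,-7.2,0,0,1,3.6,-8.1,0,0,1],
)

```text
time: 6.43
eef_pos: [0.5748, -0.2128, 0.093]
tool_rot: [-1.568, -0.002, -0.003]
wrist_force: [3.0, 7.7, 3.8]
opening: 0.0172
```

```bash
python3 arc.py 2.25 0.25 10; python3 - <<'E'
from h import *
o=r.observe();print(o["eef_pos"],o["wrist_force"],o["opening"])
d=img("wrist"); cv2.imwrite("pics/w3.png",d["pixels"][:,:,::-1])
E
```

```text
2.5 [-0.9 -0.9]
2.75 [-2.  -1.5]
3.0 [-3.2 -1.8]
3.25 [-4.4 -1.8]
3.5 [-5.6 -1.5]
3.75 [-6.7 -1. ]
4.0 [-7.7 -0.1]
4.25 [-8.4  0.9]
4.5 [-8.8  2.1]
4.75 [-8.9  3.3]
[ 0.57475325 -0.2128141   0.09303513] [2.95101488 7.68789985 3.77102081] 0.017244595779141364
```

View pics/w3.png

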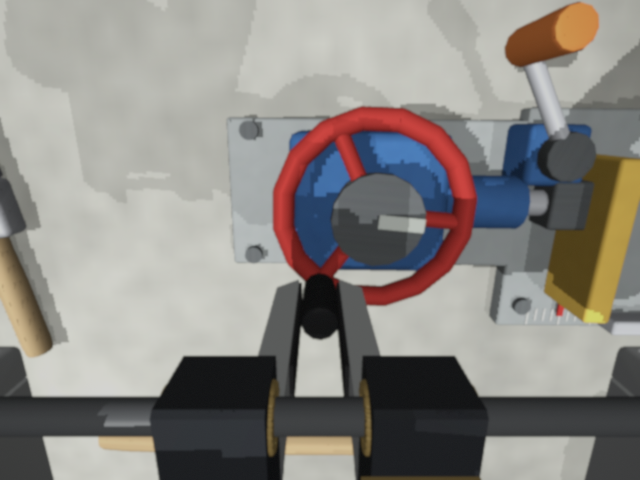

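The white line has just begun to turn. The peg is gripped at radius 49.9 mm and θ≈2.24. Continuing.

Call:
step_arm(
  moves=[-0.9,-0.9,0,0,1,-2.0,-1.5,0,0,1,-3.2,-1.8,0,0,1,-4.4,-1.8,0,0,1,-5.6,-1.5,0,0,1,-6.7,-1.0,0,0,1,-7.7,-0.1,0,0,1,-8.4,0.9,0,0,1,-8.8,2.1,0,0,1,-8.9,3.3,0,0,1],
)

```text
time: 7.32
eef_pos: [0.4845, -0.1829, 0.0932]
tool_rot: [-1.578, -0.001, -0.001]
wrist_force: [-1.1, -9.1, -0.4]
opening: 0.0172
```

```bash
python3 arc.py 4.75 0.28 10; python3 arc.py 7.55 0.28 10;  python3 - <<'E'
from h import *
o=r.observe();p=o["eef_pos"]-[.5355,-.182,0];print(p,np.hypot(*p[:2]),np.arctan2(p[0],p[1])%6.283,o["wrist_force"],o["opening"])
E
```

```text
5.03 [0.2 1.4]
5.31 [0.9 2.6]
5.59 [1.8 3.7]
5.87 [3.  4.4]
6.15 [4.3 4.8]
6.43 [5.7 4.8]
6.71 [7.1 4.4]
6.99 [8.2 3.6]
7.27 [9.2 2.6]
7.55 [9.8 1.3]
7.83 [ 0.2 -1.4]
8.11 [ 0.1 -2.8]
8.39 [-0.5 -4.1]
8.67 [-1.3 -5.1]
8.95 [-2.5 -5.9]
9.23 [-3.8 -6.4]
9.51 [-5.2 -6.5]
9.79 [-6.6 -6.2]
10.07 [-7.8 -5.5]
10.35 [-8.8 -4.5]
[-0.05095989 -0.00087871  0.09316175] 0.05096747032250383 4.694962172256003 [-1.0804043  -9.06566698 -0.37853145] 0.01722450501167915
```

Call:
step_arm(
  moves=[0.2,1.4,0,0,1,0.9,2.6,0,0,1,1.8,3.7,0,0,1,3.0,4.4,0,0,1,4.3,4.8,0,0,1,5.7,4.8,0,0,1,7.1,4.4,0,0,1,8.2,3.6,0,0,1,9.2,2.6,0,0,1,9.8,1.3,0,0,1],
)

```text
time: 8.15
eef_pos: [0.582, -0.166, 0.0928]
tool_rot: [-1.568, 0.002, 0.004]
wrist_force: [-7.8, 7.0, 9.5]
opening: 0.0171
```

```bash
python3 - <<'E'
from h import *
o=r.observe();p=o["eef_pos"]-[.5355,-.182,0];print(p,np.hypot(*p[:2]),np.arctan2(p[0],p[1])%6.283,o["wrist_force"],o["opening"])
d=img("wrist"); cv2.imwrite("pics/w4.png",d["pixels"][:,:,::-1])
E
```

```text
[0.04646734 0.01601474 0.0927767 ] 0.04914962787014013 1.2389000046427772 [-7.82919099  6.99724568  9.50969637] 0.017147947515965493
```

View pics/w4.png

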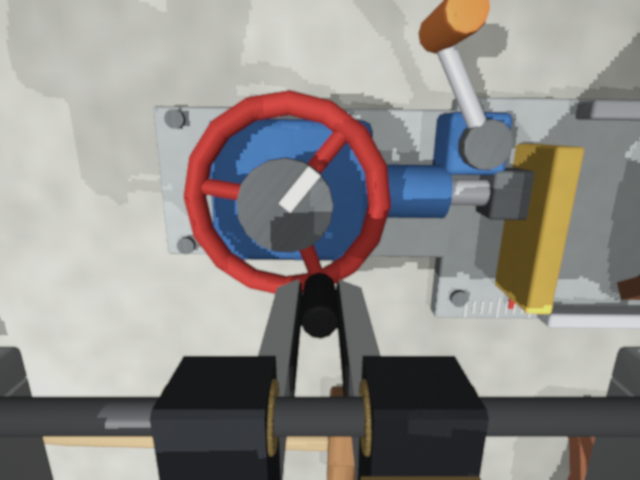

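The white line points about 0.87 rad short of a full turn, so the stem is at about 5.4. That agrees with θ−2.1.

Call:
step_arm(
  moves=[0.2,-1.4,0,0,1,0.1,-2.8,0,0,1,-0.5,-4.1,0,0,1,-1.3,-5.1,0,0,1,-2.5,-5.9,0,0,1,-3.8,-6.4,0,0,1,-5.2,-6.5,0,0,1,-6.6,-6.2,0,0,1,-7.8,-5.5,0,0,1,-8.8,-4.5,0,0,1],
)

```text
time: 9.03
eef_pos: [0.4962, -0.2151, 0.0933]
tool_rot: [-1.578, -0.005, -0.005]
wrist_force: [6.5, -6.1, -5.1]
opening: 0.017
```

```bash
python3 arc.py 10.35 0.26 10; python3 - <<'E'
from h import *
o=r.observe();p=o["eef_pos"]-[.5355,-.182,0];print(p,np.hypot(*p[:2]),np.arctan2(p[0],p[1])%6.283+6.283,o["wrist_force"],o["opening"])
E
```

```text
10.61 [-0.6  1.1]
10.87 [-1.   2.4]
11.13 [-1.   3.7]
11.39 [-0.6  4.9]
11.65 [0.  6.1]
11.91 [0.9 7. ]
12.17 [2.1 7.6]
12.43 [3.3 8. ]
12.69 [4.6 8. ]
12.95 [5.9 7.6]
[-0.03932295 -0.03310659  0.09327656] 0.05140370689718087 10.295422019571884 [ 6.45417158 -6.11822439 -5.14370655] 0.016986824732271363
```

Call:
step_arm(
  moves=[-0.6,1.1,0,0,1,-1.0,2.4,0,0,1,-1.0,3.7,0,0,1,-0.6,4.9,0,0,1,0.0,6.1,0,0,1,0.9,7.0,0,0,1,2.1,7.6,0,0,1,3.3,8.0,0,0,1,4.6,8.0,0,0,1,5.9,7.6,0,0,1],
)

```text
time: 9.87
eef_pos: [0.5526, -0.1361, 0.0928]
tool_rot: [-1.572, 0.002, 0.005]
wrist_force: [-8.9, -1.3, 9.3]
opening: 0.0168
```

```bash
python3 arc.py 12.95 0.22 8; python3 - <<'E'
from h import *
o=r.observe();p=o["eef_pos"]-[.5355,-.182,0];print(p,np.hypot(*p[:2]),np.arctan2(p[0],p[1])%6.283+12.566,o["wrist_force"],o["opening"])
E
```

```text
13.17 [ 1.  -0.5]
13.39 [ 1.8 -1.2]
13.61 [ 2.4 -2.1]
13.83 [ 2.9 -3.1]
14.05 [ 3.1 -4.2]
14.27 [ 3.1 -5.3]
14.49 [ 2.8 -6.4]
14.71 [ 2.3 -7.3]
14.71 [ 2.3 -7.3]
14.71 [ 2.3 -7.3]
[0.01714765 0.04591204 0.09279868] 0.04900976978374318 12.923445499381073 [-8.93766453 -1.31004934  9.26437353] 0.01680651939279297
```

Call:
step_arm(
  moves=[1.0,-0.5,0,0,1,1.8,-1.2,0,0,1,2.4,-2.1,0,0,1,2.9,-3.1,0,0,1,3.1,-4.2,0,0,1,3.1,-5.3,0,0,1,2.8,-6.4,0,0,1,2.3,-7.3,0,0,1,2.3,-7.3,0,0,1,2.3,-7.3,0,0,1],
)

```text
time: 10.7
eef_pos: [0.5771, -0.2094, 0.093]
tool_rot: [-1.572, -0.001, -0.001]
wrist_force: [-1.5, 2.2, 5.2]
opening: 0.017
```

```bash
python3 - <<'E'
from h import *
o=r.observe();p=o["eef_pos"]-[.5355,-.182,0];print(p,np.hypot(*p[:2]),np.arctan2(p[0],p[1])%6.283+12.566,o["wrist_force"],o["opening"])
d=img("wrist"); cv2.imwrite("pics/w5.png",d["pixels"][:,:,::-1])
E
```

```text
[ 0.04159931 -0.0273621   0.09298942] 0.04979143097235551 14.718603022419625 [-1.4715852   2.23311712  5.20503474] 0.017000239034762783
```

View pics/w5.png

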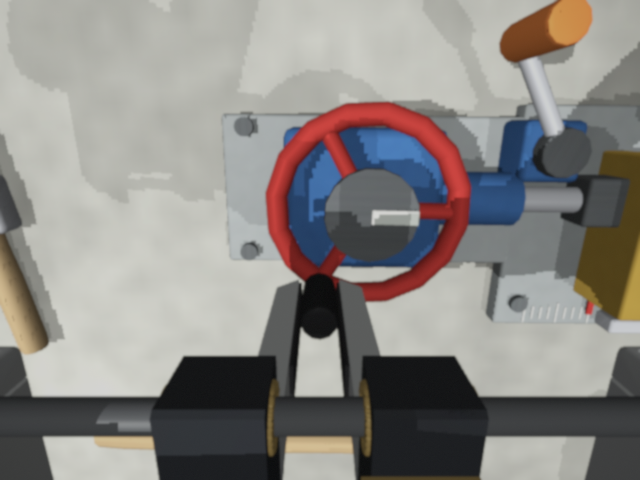

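The white line is back at jig +y after two turns, at θ=14.72. I'll release the peg and go back to the knob.

Call:
step_arm(
  moves=[0,0,0,0,-0.2,0,0,0,0,-0.2,0,0,0,0,-0.2,0,0,3,0,-0.2,0,0,6,0,-0.2,-2.5,2.1,6,0,-0.2,-5,4.2,6,0,-0.2,-7.6,6.3,6,0,-0.2,-10.1,8.4,6,0,-0.2,-12.6,10.5,6,0,-0.2],
)

```text
time: 11.58
eef_pos: [0.4493, -0.1031, 0.1517]
tool_rot: [-1.571, 0.001, 0.001]
wrist_force: [0.0, -0.4, 0.9]
opening: 0.0565
```

```bash
python3 - <<'E'
from h import *
o=r.observe();print(o["eef_pos"],o["opening"])
d=img("wrist"); cv2.imwrite("pics/w6.png",d["pixels"][:,:,::-1])
E
```

```text
[ 0.44931655 -0.10308238  0.15172258] 0.05647663897024645
```

View pics/w6.png

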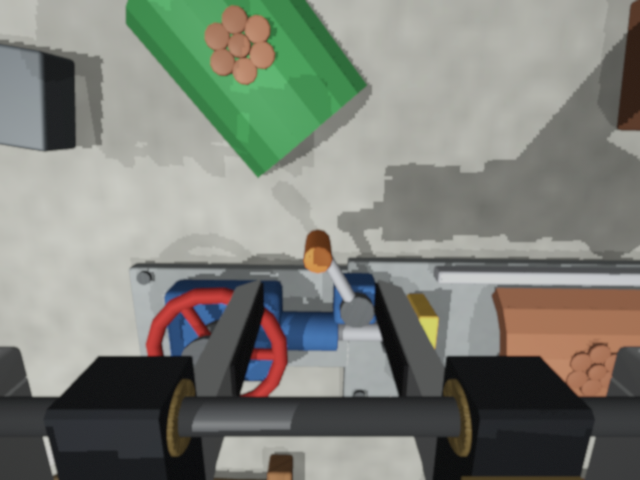

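Call:
step_arm(
  moves=[0.2,-0.1,-3,0,-0.2,0.2,-0.1,-6,0,-0.2,0.2,-0.1,-8.4,0,-0.2,0.2,-0.1,-8.4,0,-0.2,0.2,-0.1,-8.4,0,1,0.2,-0.1,-8.4,0,1,0.2,-0.1,-8.4,0,1,0.2,-0.1,-8.4,0,1,0.2,-0.1,-8.4,0,1,0.2,-0.1,-8.4,0,1],
  force=25,
)

```text
time: 12.47
eef_pos: [0.4534, -0.1049, 0.0693]
tool_rot: [-1.57, -0.001, -0.001]
wrist_force: [-0.1, 8.3, 4.1]
opening: 0.0198
```

Call:
step_arm(
  moves=[-0.3,0.5,0,0,1,-0.5,1.1,0,0,1,-0.8,2.4,0,0,1,-0.8,3.7,0,0,1,-0.5,5.0,0,0,1,-0.1,6.2,0,0,1,0.3,6.8,0,0,1,0.6,7.4,0,0,1,0.6,7.4,0,0,1,0.6,7.4,0,0,1],
)

```text
time: 13.3
eef_pos: [0.4599, -0.0313, 0.0693]
tool_rot: [-1.572, -0.002, -0.001]
wrist_force: [1.2, -3.4, 5.3]
opening: 0.0195
```

```bash
python3 - <<'E'
from h import *
o=r.observe();print(o["eef_pos"],o["opening"],o["wrist_force"])
E
```

```text
[ 0.45987495 -0.03128276  0.06931586] 0.019476065657795562 [ 1.18204056 -3.38925734  5.31570214]
```

Call:
step_arm(
  moves=[0.2,0.2,0,0,1,0.2,0.2,0,0,1,0.1,0.1,0,0,-0.2,0.1,0.1,0,0,-0.2,0.1,0.1,0,0,-0.2,0.1,0.1,0,0,-0.2,0.1,0.1,3,0,-0.2,0.1,0.1,6,0,-0.2,0.1,0.1,9,0,-0.2,0.1,0.1,13,0,-0.2],
)

```text
time: 14.13
eef_pos: [0.4579, -0.029, 0.1974]
tool_rot: [-1.568, 0.004, 0.004]
wrist_force: [0.3, -0.4, 0.7]
opening: 0.056
```

```bash
python3 - <<'E'
from h import *
o=r.observe();print(o["eef_pos"],o["opening"],o["joints"])
d=img("wrist"); cv2.imwrite("pics/w7.png",d["pixels"][:,:,::-1])
E
```

```text
[ 0.45794011 -0.02900709  0.1974259 ] 0.05596958053409435 [-3.11595989e-01 -2.10570873e-01  2.03455849e+00  6.78370031e-04
  1.32316062e+00 -1.88290405e+00]
```

View pics/w7.png

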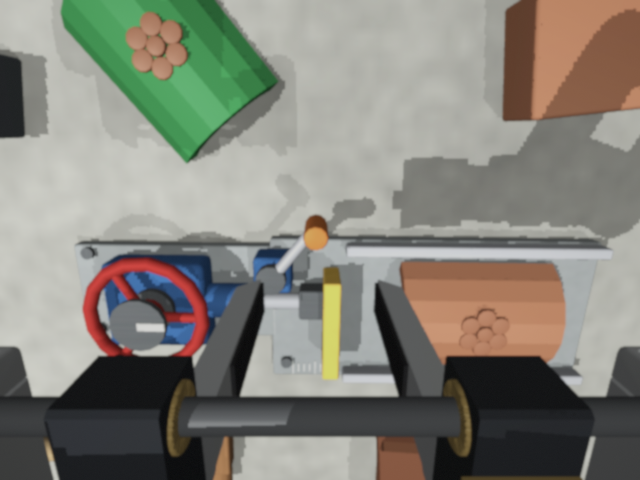

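The lock lever is back at locked: the knob is at (316,236), the same pixel as at the start. The fence has advanced. I'll go behind the tile with the jaw turned along x.

Call:
step_arm(
  moves=[1.0,2.7,0,-0.12,-0.3,2.0,5.5,0,-0.24,-0.3,3.1,8.2,0,-0.36,-0.3,4.1,11.0,0,-0.48,-0.3,5.1,13.7,0,-0.6,-0.3,6.1,16.4,0,-0.72,-0.3,7.1,19.2,0,-0.84,-0.3,8.2,21.9,0,-0.96,-0.3,9.2,24.7,0,-1.08,-0.3,10.2,27.4,0,-1.2,-0.3],
)

```text
time: 15.02
eef_pos: [0.5616, 0.2459, 0.1975]
tool_rot: [-1.361, 0.937, -0.935]
wrist_force: [0.2, 0.1, -0.1]
opening: 0.0611
```

Call:
step_arm(
  moves=[0,0,0,-0.12,-0.3,0,0,0,-0.24,-0.3,0,0,0,-0.36,-0.3,0,0,-3,-0.38,-0.3,0,0,-6,-0.38,-0.3,0,0,-8,-0.38,-0.3,0,0,-8,-0.38,-0.3,0,0,-8,-0.38,-0.3,0,0,-8,-0.38,-0.3,0,0,-8,-0.38,-0.3],
)

```text
time: 15.85
eef_pos: [0.5632, 0.2444, 0.1206]
tool_rot: [-1.202, 1.214, -1.217]
wrist_force: [-0.5, -0.6, 0.4]
opening: 0.0611
```

```bash
python3 - <<'E'
from h import *
o=r.observe();print(o["eef_pos"],o["opening"],o["joints"]); print(R.from_rotvec(o["tool_rot"]).as_matrix())
d=img("wrist"); cv2.imwrite("pics/w8.png",d["pixels"][:,:,::-1]); d=img("top"); crop(d,(200,190,425,290),3,"pics/t8.png")
s=img("scene"); crop(s,(200,200,430,310),3,"pics/s8.png")
E
```

```text
[0.56318017 0.24440502 0.12059598] 0.06106988932272281 [2.24930641e-01 2.47718838e-01 1.71782677e+00 1.44698059e-04
 1.17255877e+00 2.33860793e-01]
[[-8.98433049e-03  3.37065776e-03  9.99953959e-01]
 [-9.99959200e-01  9.08035946e-04 -8.98743840e-03]
 [-9.38287718e-04 -9.99993907e-01  3.36236214e-03]]
```

View pics/w8.png

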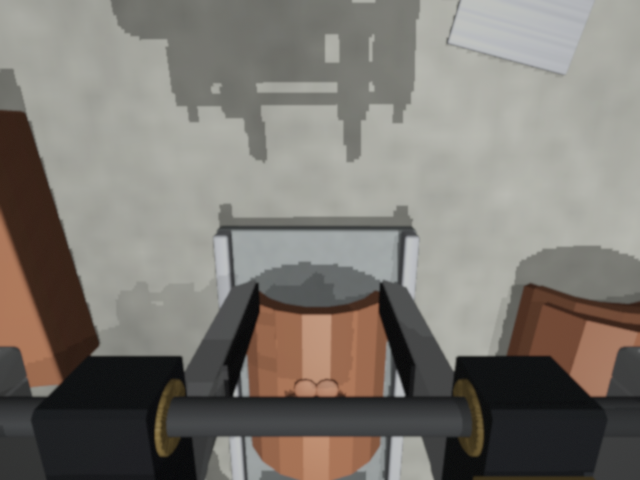

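View pics/s8.png

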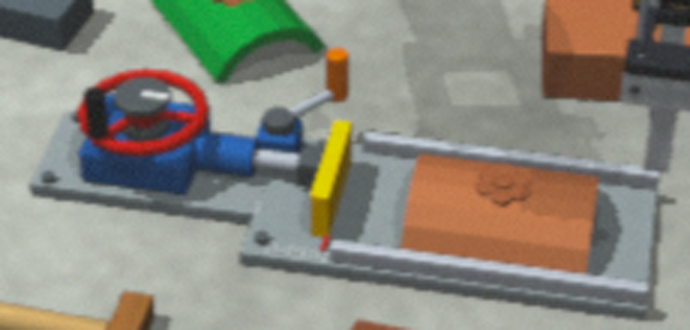

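```bash
python3 - <<'E'
from h import *
o=r.observe(); d=img("wrist")
print("tile end",wray(d,o,(318,309),.058),"tile edges mid",wray(d,o,(249,340),.04),wray(d,o,(389,340),.04),"rails inner",wray(d,o,(232,250),.032),wray(d,o,(402,250),.032),"rail ends",wray(d,o,(224,236),.032))
t=img("top"); m=mask(t,(22,150,80),(34,255,255),(310,200,350,260)); c=max(cv2.findContours(m,0,2)[0],key=cv2.contourArea); print("fence",[ray(t,q,.062)[:2] for q in cv2.boxPoints(cv2.minAreaRect(c))])
m=mask(t,(5,180,120),(20,255,255),(320,255,345,275)); c=max(cv2.findContours(m,0,2)[0],key=cv2.contourArea); print("knob",ray(t,cv2.minAreaRect(c)[0],.093))
E
```

```text
tile end [0.5613766  0.20592972 0.058     ] tile edges mid [0.50808224 0.17102798 0.04      ] [0.61566638 0.16993364 0.04      ] rails inner [0.49847999 0.2412291  0.032     ] [0.62355955 0.24005562 0.032     ] rail ends [0.49345508 0.25199011 0.032     ]
fence [array([ 0.50820626, -0.00868793]), array([ 0.60687055, -0.01078263]), array([ 0.6065974 , -0.02528677]), array([ 0.50791812, -0.02312782])]
knob [ 0.45640781 -0.0296809   0.093     ]
```

Fence face is at y≈-0.008 and the tile's end at ≈0.204. I'll descend behind the tile and push.

Call:
step_arm(
  moves=[0,0,-4,0,-0.3,0,0,-8,0,-0.3,0,0,-9,0,-0.3,0,-1.5,-9,0,-0.3,0,-2.5,-9,0,-0.3,0,-3.5,-9,0,-0.3,0,-4.4,-9,0,-0.3,0,-5.3,-9,0,-0.3,0,-6.2,-9,0,-0.3,0,-7,-9,0,-0.3],
)

```text
time: 16.93
eef_pos: [0.5637, 0.174, 0.0309]
tool_rot: [-1.199, 1.214, -1.217]
wrist_force: [-0.4, 6.1, 4.0]
opening: 0.061
```

```bash
python3 - <<'E'
from h import *
o=r.observe();print(o["eef_pos"],o["wrist_force"])
s=img("scene"); crop(s,(200,200,430,310),3,"pics/s9.png")
E
```

```text
[0.56372342 0.17404308 0.030924  ] [-0.37768554  6.09500298  3.99251892]
```

View pics/s9.png

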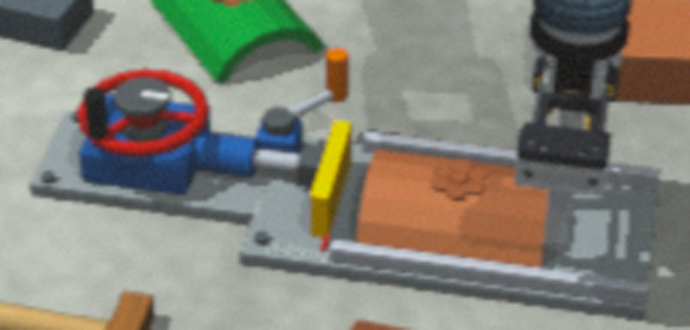

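Call:
step_arm(
  moves=[0,-0.3,0,0,-0.3,0,-0.6,0,0,-0.3,0,-0.9,0,0,-0.3,0,-1.2,0,0,-0.3,0,-1.4,0,0,-0.3,0,-1.6,0,0,-0.3,0,-1.7,0,0,-0.3,0,-1.8,0,0,-0.3,0,-1.9,0,0,-0.3,0,-2.0,0,0,-0.3],
)

```text
time: 17.82
eef_pos: [0.5635, 0.1552, 0.0305]
tool_rot: [-1.2, 1.214, -1.216]
wrist_force: [0.1, 7.9, 5.2]
opening: 0.061
```

Call:
step_arm(
  moves=[0,-0.05,0,0,-0.3,0,-0.1,0,0,-0.3,0,-0.15,0,0,-0.3,0,-0.2,0,0,-0.3,0,-0.25,0,0,-0.3,0,-0.3,0,0,-0.3,0,-0.35,0,0,-0.3,0,-0.4,0,0,-0.3,0,-0.4,0,0,-0.3,0,-0.4,0,0,-0.3],
)

```text
time: 18.65
eef_pos: [0.5635, 0.1511, 0.0306]
tool_rot: [-1.2, 1.214, -1.216]
wrist_force: [0.2, 7.3, 5.9]
opening: 0.061
```

Call:
step_arm(
  moves=[0,-0.05,0,0,-0.3,0,-0.1,0,0,-0.3,0,-0.15,0,0,-0.3,0,-0.2,0,0,-0.3,0,-0.2,0,0,-0.3,0,-0.2,0,0,-0.3,0,-0.2,0,0,-0.3,0,-0.2,0,0,-0.3,0,-0.2,0,0,-0.3,0,-0.2,0,0,-0.3],
)

```text
time: 19.48
eef_pos: [0.5635, 0.1502, 0.0306]
tool_rot: [-1.198, 1.215, -1.215]
wrist_force: [0.2, 10.9, 4.2]
opening: 0.0613
```

```bash
python3 - <<'E'
from h import *
o=r.observe();print(o["eef_pos"],o["wrist_force"])
s=img("scene"); crop(s,(270,210,430,310),5,"pics/s10.png")
t=img("top"); crop(t,(225,190,425,280),4,"pics/t10.png")
E
```

```text
[0.56352251 0.15020531 0.03056125] [ 0.20571233 10.86887889  4.24730805]
```

View pics/s10.png

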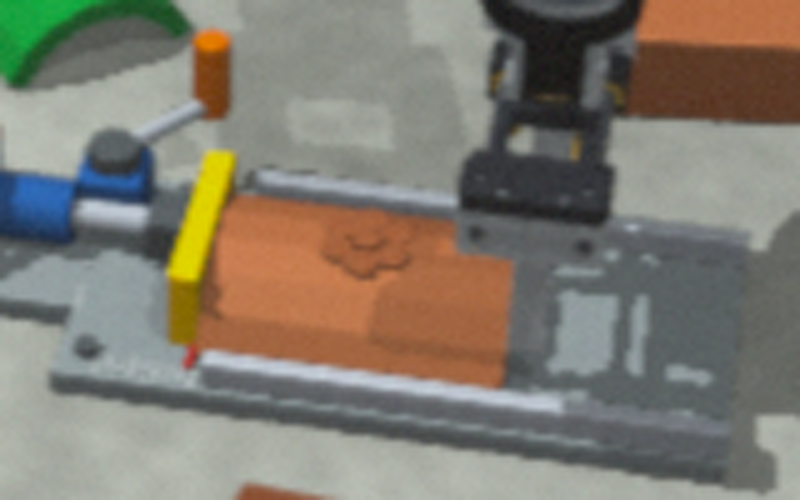

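View pics/t10.png

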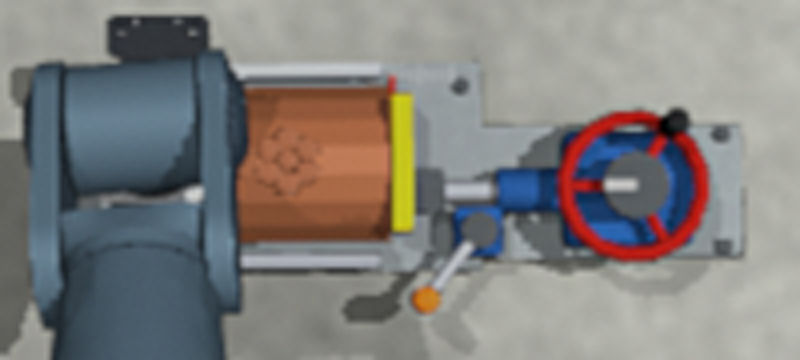

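The tile meets the fence, and the force is rising as the motion stalls. I'll give it a slightly firmer press to square it, then back off.

Call:
step_arm(
  moves=[0,-0.1,0,0,-0.3,0,-0.2,0,0,-0.3,0,-0.2,0,0,-0.3,0,-0.2,0,0,-0.3,0,-0.2,0,0,-0.3,0,-0.2,0,0,-0.3,0,-0.2,0,0,-0.3,0,-0.2,0,0,-0.3,0,-0.2,0,0,-0.3,0,-0.2,0,0,-0.3],
)

```text
time: 20.42
eef_pos: [0.5637, 0.15, 0.0306]
tool_rot: [-1.194, 1.217, -1.213]
wrist_force: [2.1, 17.7, 3.5]
opening: 0.0609
```

Contact is firm at y=0.150, as predicted. I'll back away and rise.

Call:
step_arm(
  moves=[0,0.2,0,0,-0.3,0,0.5,0,0,-0.3,0,1.5,0,0,-0.3,0,3,0,0,-0.3,0,4.5,0,0,-0.3,0,4.5,3,0,-0.3,0,4.5,7,0,-0.3,0,4.5,11,0,-0.3,0,5.5,14,0,-0.3,0,8,16,0,-0.3],
)

```text
time: 21.25
eef_pos: [0.5634, 0.2246, 0.1927]
tool_rot: [-1.2, 1.214, -1.221]
wrist_force: [0.8, -0.1, 0.0]
opening: 0.0614
```

Call:
step_arm(
  moves=[-2,3,0,0,-0.3,-4,6,0,0,-0.3,-6,9,0,0,-0.3,-8,12,0,0,-0.3,-10,14,0,0,-0.3,-10,14,0,0,-0.3,-10,14,0,0,-0.3,-10,14,0,0,-0.3,-10,14,0,0,-0.3,-10,14,0,0,-0.3],
)

```text
time: 22.08
eef_pos: [0.4627, 0.365, 0.1884]
tool_rot: [-1.204, 1.217, -1.217]
wrist_force: [0.1, -0.0, -0.6]
opening: 0.0612
```

```bash
python3 - <<'E'
from h import *
o=r.observe();print(o["time"],o["eef_pos"],o["wrist_force"])
s=img("scene"); cv2.imwrite("pics/s11.png",s["pixels"][:,:,::-1])
t=img("top"); crop(t,(225,190,425,280),4,"pics/t11.png")
mm=mask(t,(0,90,60),(18,255,255),(240,208,330,255)); c=max(cv2.findContours(mm,0,2)[0],key=cv2.contourArea);b=cv2.minAreaRect(c);print("tile",b,ray(t,b[0],.045)[:2])
m=mask(t,(22,150,80),(34,255,255),(310,200,350,260)); c=max(cv2.findContours(m,0,2)[0],key=cv2.contourArea); print("fence",[ray(t,q,.062)[:2] for q in cv2.boxPoints(cv2.minAreaRect(c))])
m=mask(t,(5,180,120),(20,255,255),(320,255,345,275)); c=max(cv2.findContours(m,0,2)[0],key=cv2.contourArea); print("knob",ray(t,cv2.minAreaRect(c)[0],.093)[:2])
E
```

```text
22.0833 [0.46270587 0.36495621 0.18836643] [ 0.11022888 -0.04112509 -0.56077132]
tile ((297.0981750488281, 229.73944091796875), (39.95135498046875, 53.036258697509766), 88.26429748535156) [0.56100756 0.06557957]
fence [array([ 0.50820626, -0.00868793]), array([ 0.60687055, -0.01078263]), array([ 0.6065974 , -0.02528677]), array([ 0.50791812, -0.02312782])]
knob [ 0.45640781 -0.0296809 ]
```

View pics/t11.png

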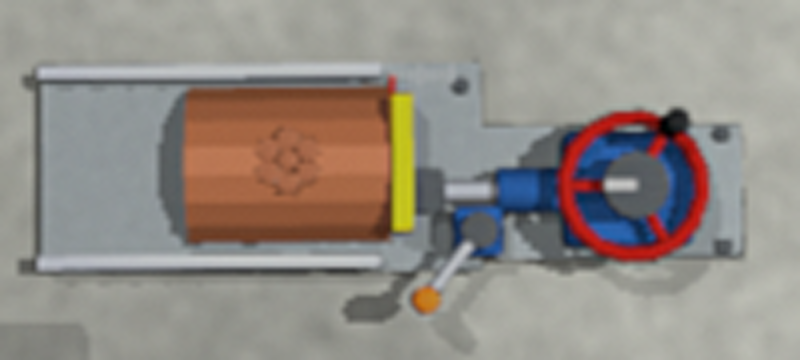

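View pics/s11.png

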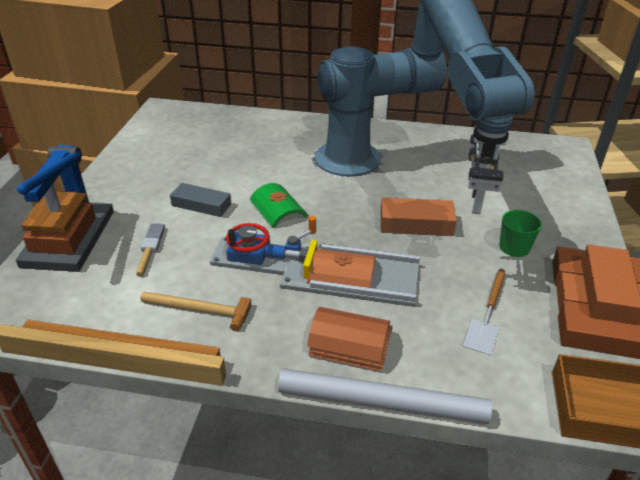

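The tile is flush and square, about 0.074 m from the fence face. The line points to +y, the knob is at its locked place, nothing else has moved, and the gripper is clear. I'll hand it in.

```bash
python3 -c "
from rig import r
print(r.job_done())"
```

```text
the job is handed in; nothing more can be done
None
```

The job is done and handed in at about 22 s of the 72 s allowed; the hand-in gave no verdict.

I gripped the lock knob and swung it free. Then I gripped the crank peg and wound it clockwise to a wheel angle of 14.72 rad, which puts the stem at about 12.6 rad. I swung the lock back to its stop and pushed the tile along the bed until it stopped firmly against the fence, at about 18 N.

**Last checks:**
- **Stem:** the white line points to jig +y.
- **Fence:** it advanced about 23 mm in the top view, against 24 mm expected. The difference is within pixel resolution.
- **Lock:** the knob is at (0.456, -0.030) m, within about 1 mm of its starting locked position.
- **Tile:** its centre is about 74–75 mm from the fence face, flat between the rails and square by eye.
- **Robot and bench:** the gripper was clear of everything, with wrist force about zero. The bystanders look unmoved in the scene picture, though I did not measure them.

**What disagreed:**
- The wrist camera read about 2–3 mm off the gripped positions, so I corrected for that.
- Two wheel ellipse fits were poor, and I did not use them.
- The last colour-mask box of the tile gave an angle 1.7° (0.03 rad) off the image axes, still inside the 0.07 rad limit. At about 3 mm per pixel that box is too coarse to confirm squareness better than that.

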